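# Open a belt sander's cover and hold its tension lever down for a belt change

### The job

The bench belt sander is unplugged, its old belt is off and a colleague is ready to slip on a new one: swing the blue cover wide open by its handle, about square to the machine or further, then press the red pad of the tension lever all the way down to its stop and keep it there, firmly but without forcing it. Finish while still holding it down with the gripper, with the cover still open. Leave the spoon, the carving knife, the oil jar and the wooden billet where they are.

Things in the scene. Friction and masses are not known exactly. Their poses are not given: they have to be found in the camera images.
- sander: Grey bench belt sander with a blue front cover, fixed; base 240 x 320 mm. Origin on the table, under the middle of the front face of its upright frame plate; x points away from the cover to the motor side, y left as seen from the front, z up. The plate is 235 mm high, the cover 245 mm; nothing stands higher. The work rest sticks out to y = -215 mm.
- sander_cover (a joint): Swing of the blue cover about its upright hinge, in rad: 0 shut, 1.57 square to the machine, 1.9 fully open. It stays where it is left (hinge friction about 0.2 N m, no latch). It may start a little ajar.
- cover_hinge (a point): Point on the cover's vertical hinge line, 215 mm above the table, at x = 0, y = 140 mm in the sander's frame. Its axes turn with the cover (equal to the sander's when shut); seen from above the cover opens clockwise, its free edge coming forwards. The cover is a pan 72 mm deep and 235 mm wide, 35 to 245 mm above the table; its top flange hides the tension lever while shut.
- cover_handle (a point): Bright metal D-handle on the cover's front near its free edge: an upright round bar 12 mm thick, 70 mm long, its centre 35 mm off the cover's face, free air beside and above. This point is on the bar's centre line, 15 mm below its upper end, 215 mm above the table; from the hinge line it lies at x = -107, y = -190 mm in the cover's axes.
- tension_lever (a joint): Swing of the sprung tension lever, in rad: 0 at rest (up), 0.26 pressed to its stop; it springs back when let go. Its pivot lies along the sander's x axis at y = -50, z = 195 mm. Pressing the pad takes about 8 N to start and 13 N at the stop. Out of reach until the cover is open.
- tension_pad (a point): Red flat tread of the tension lever, 46 (x) x 36 (y) x 10 mm, pressed from above. This point is the centre of its top face. In the sander's frame: at rest x -40, y 67, z 223 mm, +y side tilted up 0.13 rad; at the stop x -40, y 71, z 192 mm, tilted down 0.13 rad. 17 mm of air to the frame plate behind it, 11 mm to the idler wheel on its -y side, which moves with it.
- spoon: Carved wooden spoon lying on the table, 200 mm long; leave alone. Origin under its middle.
- carving_knife: Carving knife lying on the table, round wooden handle 110 mm long and 24 mm thick towards -x, blade 75 mm towards +x; leave alone. Origin underneath, where the blade leaves the handle.
- oil_jar: Amber glass jar with a brass lid standing on the table, 68 mm across and 105 mm high; leave alone. Origin at the centre of its underside.
- billet: Split wooden billet lying on the table, 190 x 46 x 40 mm; leave alone. Origin at the centre of its underside.

How it is judged (in metres and radians):
On the way, in this order (a step that is already met when the one before it is completed fails the run):
1. the cover is drawn open by its handle: more than 0.35 rad open with the fingers bearing on the handle (value of joint sander_cover above 0.35 rad and contact force between the fingers and cover_handle above 0.3 N), for 0.1 s.
2. the cover stands wide open (more than 1.2 rad) (value of joint sander_cover above 1.2 rad), for 0.2 s.
At the end, for the whole second after the job is handed in: The fingers hold the tension lever's pad down at its stop (lever past 0.225 of 0.26 rad, so within about 4 mm of the stop, finger force above 4 N, nothing else bearing on the pad), the cover stands more than 1.2 rad open, and the spoon, knife, jar and billet are within 30 mm of where they lay (value of joint sander_cover above 1.2 rad and value of joint tension_lever above 0.225 rad and contact force between the fingers and tension_pad above 4 N and contact force between tension_pad and spoon below 0.2 N and contact force between tension_pad and carving_knife below 0.2 N and contact force between tension_pad and oil_jar below 0.2 N and contact force between tension_pad and billet below 0.2 N and distance of each of spoon, carving_knife, oil_jar, billet from where it was at the start of the episode below 0.03 m); the arm keeps its last pose, push and grip.
It fails at once if the lever is forced: more than 60 N on its pad (contact force between anything else and tension_pad above 60 N).
It fails at once if the spoon, knife, jar or billet is pushed more than 30 mm (distance of any of spoon, carving_knife, oil_jar, billet from where it was at the start of the episode above 0.03 m).
It fails at once if the jar is tipped (angle between oil_jar's own z axis and vertical above 0.5 rad).
It also fails if it takes over 51 s, if anything falls off the work surface, if the arm or the gripper's body presses on something with over 40 N, if the wrist force passes 120 N, or if a joint passes its speed limit or range.

### The arm

A 6-joint arm with a two-finger parallel gripper is mounted at the origin on the work surface. World frame = base frame: x ahead of the robot, y to its left, z up, the work surface at z = 0. Lengths are in mm, angles in rad, forces in N, time in s.
With the tool pointing down it reaches from about 275 to 1000 mm from the base axis. Payload 8.4 kg.
Tool frame: the origin (TCP) lies at the very end of the fingers, on their centre line; the grasp point (between the pads) lies 19 mm behind it; z points along the fingers, y is the direction in which the jaws open and shut (so a half turn about z gives the same grasp; the last joint's range is limited). The gripper opens to 85 mm and grips with 20 to 120 N. Pads are 22 mm wide; open, the fingers measure 114 mm over their backs; the gripper's body (76 mm by 85 mm) begins 54 mm behind the grasp point. The pads swing forward as they close: fully open they stand 13 mm farther back than shut.
Start: joints at [-1.206, 0.353, 1.633, -0, 1.155, -0.002], TCP at [224.143, -583.428, 231.281] pointing down, gripper open.
Joint ranges: [-2.63, 2.63], [-0.92, 2.1], [0.06, 2.66], [-1.3, 4.44], [0, 2.69], [-3.02, 3.02]. Speed limits (rad/s): [2.22, 2.22, 2.79, 3.14, 3.14, 3.14].

### API

Orientations are given as [roll, pitch, yaw] about the fixed x, y, z axes, in that order (R = Rz(yaw) Ry(pitch) Rx(roll)).
In Python, from rig import readout, grab_frame, calibration, r gives the robot as it stands. The module is installed in compiled form; this text tells all that it offers.
- The arm moves only by the tool play_rows, never from a script. Its argument "rows" is a list of rows, each a list of 3 entries, a list of its own where there are three numbers: the closure in counts, from 0 (fully open) to 255 (shut), then the shift along the tool's x, y, z in cm, then the turn, a rotation vector about the tool's x, y, z in rad. In form: [[gripper, [dx, dy, dz], [rx, ry, rz]], ...]. A call has 1 to 12 rows; each row is the pose to reach, as a shift and turn from the pose commanded when the call began, along the tool's axes at that moment; what a row does not reach only later rows make up. A row lasts 1/12 s, in which the tool goes at most 41.7 mm and 7.16 degrees, less where a joint would pass 70% of its speed; a pose out of reach is approached as far as the arm can. A call with a gripper value outside its range is refused whole. The fingers move at their own pace and stop on an object; "squeeze" is the grip in N (left out, the last holds). Time passes only in rows, so rows that repeat a pose let the fingers close. It gives the time, the measured TCP pose, the force and the opening at its end, in the units of the state.
- readout.sense(): the state, without advancing time (a new reading comes with each control period).
- grab_frame(name): name is "scene" or "top"; returns (picture, depth): 400x640x3 uint8, red, green, blue; 400x640 float32, mm along the optical axis (not along the pixel's ray), 0 where there is no reading.
- calibration(name): a dict with "vfov" (degrees; the focal length in pixels is half the picture's height over the tangent of half this angle, whatever the lens; pixels are square), "cx", "cy" (the principal point, pixels), "cam_to_world" (4x4, takes a point from camera to world coordinates). Camera axes: x right, y down, z forward; pixel columns grow to the right and rows downward; lengths in mm; the calibration is good to about 2 mm. A picture is of the moment at which its call begins. calibration takes no time and is no camera call.
- r.sign_off(): hands the job in, once; it reports no verdict.
The state is a dict: "clock": time; "qpos": joint angles; "qvel": joint speeds; "joint_efforts": joint torques, N m; "eef_pos": TCP position; "tcp_rot": TCP orientation; "contact_force": force on the tool from outside, world axes, zero at the start; "wrist_torque": the same for the moment, N m; "opening": opening from 0.0 (shut) to 1.0 (fully open).
Only numpy, scipy, OpenCV 4.12 (cv2) and the standard library are available. Lean on these libraries where they do the work, as an engineer would, in place of code of your own. Each camera call takes 0.05 s, during which the arm holds its last target.

## Working session

There is one attempt and no reset: what is moved stays moved. The work goes in short steps, Python scripts to look and compute and a tool call to move; the robot and the scene stay as the last step left them, time stands still between calls to the robot, and variables do not carry over. Pictures are saved under pics/ and viewed, and the job is handed in when it is done.

Besides the shell and the picture viewer there is one more tool, called after "Request:" as name([rows], argument=value, ...), one row to a line, values as JSON. play_rows: Moves the arm, as the interface text tells. Its arguments: {"type":"object","properties":{"rows":{"type":"array"},"squeeze":{"type":"number"}},"required":["rows"]}

```bash
mkdir -p pics; python3 - <<'E'
from rig import readout, grab_frame, calibration, r
import cv2, numpy as np
print(readout.sense())
for n in("scene","top"):
    p,d=grab_frame(n); np.savez(f"{n}.npz",p=p,d=d); cv2.imwrite(f"pics/{n}0.png",p[:,:,::-1])
    print(n,calibration(n),(d>0).mean())
E
```

```text
{'clock': 0.0, 'qpos': array([-1.20638935e+00,  3.53668458e-01,  1.63416727e+00,  1.00516812e-05,
        1.15521343e+00, -2.39795615e-03]), 'qvel': array([ 0.0008946 , -0.00058163,  0.00017891,  0.00130605,  0.0006315 ,
       -0.00088024]), 'joint_efforts': array([-1.67140137e-03, -6.05254483e+01, -3.42069197e+01, -2.96036501e-05,
        9.31978662e-03, -3.52646040e-06]), 'eef_pos': array([ 223.97199486, -582.95326012,  230.53483071]), 'tcp_rot': array([-3.14013617e+00, -1.26827837e-05,  3.66800854e-01]), 'contact_force': array([-0.5944299 ,  0.46017861,  0.17202207]), 'wrist_torque': array([-0.01506619,  0.04531657, -0.02362156]), 'opening': 1.0015999316799271}
scene {'vfov': 50.37015014418683, 'cx': 322.0085027054906, 'cy': 203.06989244148176, 'cam_to_world': array([[-8.33372150e-01,  4.26755834e-01, -3.51241111e-01,
         9.88175771e+02],
       [ 5.52421146e-01,  6.22494517e-01, -5.54374831e-01,
         6.33039810e+02],
       [-1.79370270e-02, -6.56033562e-01, -7.54518541e-01,
         1.04145857e+03],
       [ 0.00000000e+00,  0.00000000e+00,  0.00000000e+00,
         1.00000000e+00]])} 0.99603515625
top {'vfov': 57.33638885631305, 'cx': 319.89488487137106, 'cy': 195.7172439488615, 'cam_to_world': array([[-2.75114835e-02, -9.98116495e-01,  5.48322910e-02,
         4.73856853e+02],
       [-9.99621218e-01,  2.74297987e-02, -2.24189231e-03,
        -1.62636526e+01],
       [ 7.33630991e-04, -5.48731994e-02, -9.98493061e-01,
         1.24480273e+03],
       [ 0.00000000e+00,  0.00000000e+00,  0.00000000e+00,
         1.00000000e+00]])} 0.995921875
```

View pics/scene0.png

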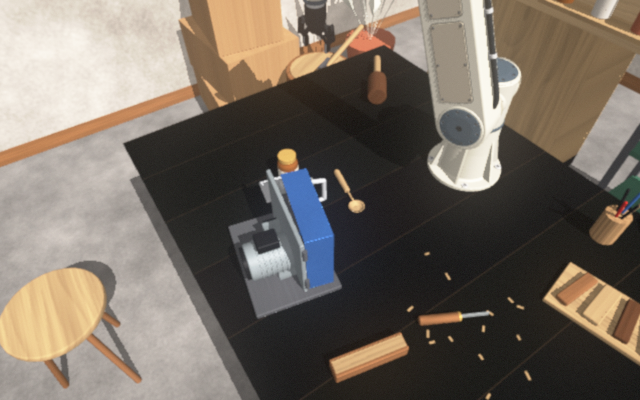

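View pics/top0.png

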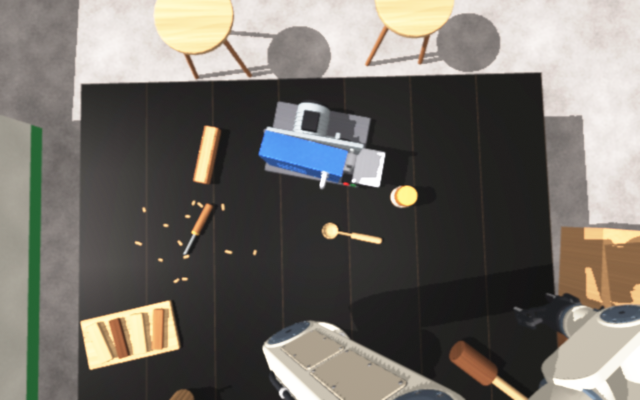

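```bash
cat > h.py <<'E'
import numpy as np, cv2
from rig import calibration
def pts(n,d):
    c=calibration(n); f=200/np.tan(np.radians(c['vfov'])/2)
    v,u=np.mgrid[0:400,0:640]
    P=np.stack([(u-c['cx'])/f*d,(v-c['cy'])/f*d,d],-1)
    T=c['cam_to_world']; return P@T[:3,:3].T+T[:3,3]
def proj(n,X):
    c=calibration(n); f=200/np.tan(np.radians(c['vfov'])/2)
    T=np.linalg.inv(c['cam_to_world']); q=np.asarray(X)@T[:3,:3].T+T[:3,3]
    return np.stack([q[...,0]/q[...,2]*f+c['cx'],q[...,1]/q[...,2]*f+c['cy']],-1)
E
python3 - <<'E'
from h import *
for n,(a,b,c,d) in {"top":(240,90,420,215),"scene":(210,130,380,330)}.items():
    z=np.load(n+".npz"); im=z['p'][b:d,a:c,::-1]; s=min(800/(c-a),600/(d-b)); cv2.imwrite(f"pics/{n}0z.png",cv2.resize(im,None,fx=s,fy=s,interpolation=cv2.INTER_CUBIC)); print(s)
    W=pts(n,z['d']); hsv=cv2.cvtColor(z['p'],cv2.COLOR_RGB2HSV)
    blue=(abs(hsv[...,0].astype(int)-110)<12)&(hsv[...,1]>120)
    top=blue&(W[...,2]>235)&(W[...,2]<255)
    P=W[top]; print(n,len(P),np.median(P[:,2]))
    r=cv2.minAreaRect(P[:,:2].astype(np.float32)); print(r, cv2.boxPoints(r))
    m=(W[...,2]>225)&(W[...,2]<242)&~blue&(W[...,0]>450)&(abs(W[...,1])<300)
    print(W[m].min(0),W[m].max(0),m.sum())
E
```

```text
4.444444444444445
top 2204 244.3967268398152
((650.2554931640625, 25.870445251464844), (235.38092041015625, 72.77616882324219), 73.74168395996094) [[582.373    -76.925964]
 [652.23883  -97.300995]
 [718.138    128.66685 ]
 [648.27216  149.04189 ]]
[ 555.89252261 -140.09367784  225.14099753] [726.16276913 127.54326668 241.63926614] 504
3.0
scene 2113 244.44531504266422
((650.8174438476562, 23.60528564453125), (239.87364196777344, 72.09273529052734), 73.7510757446289) [[ 582.6513   -81.4545 ]
 [ 651.8643  -101.62685]
 [ 718.9836   128.66507]
 [ 649.77057  148.83742]]
[ 559.23351681 -144.32362462  225.04646399] [729.03785773 126.37438575 241.99188944] 515
```

View pics/top0z.png

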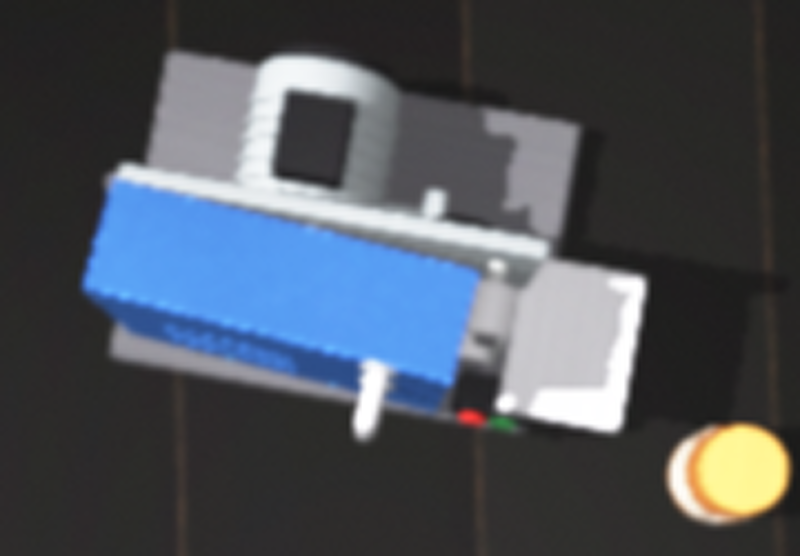

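View pics/scene0z.png

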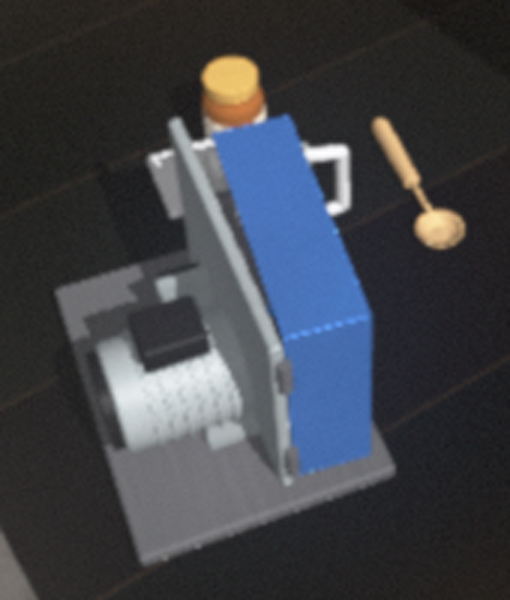

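```bash
python3 - <<'E'
from h import *
for n in("top","scene"):
    z=np.load(n+".npz"); W=pts(n,z['d']); hsv=cv2.cvtColor(z['p'],cv2.COLOR_RGB2HSV)
    blue=(abs(hsv[...,0].astype(int)-110)<12)&(hsv[...,1]>120)
    m=(W[...,2]>230)&(W[...,2]<239)&~cv2.dilate(blue.astype(np.uint8),np.ones((3,3))).astype(bool)&(W[...,0]>640)&(W[...,0]<740)&(W[...,1]<150)&(W[...,1]>-120)
    P=W[m].astype(np.float32); r=cv2.minAreaRect(P[:,:2]); print(n,len(P),r,cv2.boxPoints(r).round(1).tolist())
    vx,vy,x0,y0=cv2.fitLine(P[:,:2],cv2.DIST_HUBER,0,.01,.01).ravel(); print('plate yaw',np.arctan(-vx/vy),x0,y0)
    # base points
    m=(W[...,2]>8)&(W[...,2]<30)&(W[...,0]>520)&(W[...,0]<900)&(abs(W[...,1])<200)&(hsv[...,1]<60)&(hsv[...,2]>50)
    P=W[m].astype(np.float32); r=cv2.minAreaRect(P[:,:2]); print('base',len(P),np.median(P[:,2]),r,cv2.boxPoints(r).round(1).tolist())
    # handle: bright, near
    m=(hsv[...,1]<60)&(hsv[...,2]>150)&(W[...,0]<625)&(W[...,0]>520)&(W[...,1]>-80)&(W[...,1]<40)&(W[...,2]>120)
    P=W[m]; print('handle',m.sum()); print(P[np.argsort(P[:,0])][::max(1,len(P)//14)].round(0).tolist())
    # jar, spoon
    lid=(hsv[...,0]>15)&(hsv[...,0]<32)&(hsv[...,1]>110)&(W[...,2]>95)&(W[...,2]<115)
    print('lid',np.median(W[lid],0),lid.sum())
    sp=(W[...,2]>3)&(W[...,2]<40)&(W[...,0]>380)&(W[...,0]<545)&(W[...,1]>-160)&(W[...,1]<60)&(hsv[...,2]>90)
    P=W[sp]; print('spoon',P.min(0),P.max(0))
E
```

```text
Traceback (most recent call last):
cv2.error: OpenCV(4.12.0) /io/opencv/modules/imgproc/src/convhull.cpp:143: error: (-215:Assertion failed) total >= 0 && (depth == CV_32F || depth == CV_32S) in function 'convexHull'
```

```bash
cat > m.py <<'E'
from h import *
def rect(P):
    r=cv2.minAreaRect(np.ascontiguousarray(P[:,:2],dtype=np.float32)); return r,cv2.boxPoints(r).round(1).tolist()
if __name__=="__main__":
  for n in("top","scene"):
    z=np.load(n+".npz"); W=pts(n,z['d']); hsv=cv2.cvtColor(z['p'],cv2.COLOR_RGB2HSV)
    blue=(abs(hsv[...,0].astype(int)-110)<12)&(hsv[...,1]>120)
    m=(W[...,2]>228)&(W[...,2]<241)&~cv2.dilate(blue.astype(np.uint8),np.ones((3,3))).astype(bool)&(W[...,0]>640)&(W[...,0]<745)&(W[...,1]<160)&(W[...,1]>-130)
    P=W[m]; print(n,len(P),rect(P))
    P=np.ascontiguousarray(P[:,:2],dtype=np.float32)
    vx,vy,x0,y0=cv2.fitLine(P,cv2.DIST_HUBER,0,.01,.01).ravel(); print('plate yaw',np.arctan(-vx/vy),x0,y0)
    m=(W[...,2]>8)&(W[...,2]<30)&(W[...,0]>520)&(W[...,0]<900)&(abs(W[...,1])<200)&(hsv[...,1]<60)&(hsv[...,2]>50)
    P=W[m]; print('base',len(P),np.median(P[:,2]),rect(P))
    m=(hsv[...,1]<60)&(hsv[...,2]>150)&(W[...,0]<625)&(W[...,0]>500)&(W[...,1]>-80)&(W[...,1]<40)&(W[...,2]>120)
    P=W[m]; print('handle',m.sum()); print(P[np.argsort(P[:,0])][::max(1,len(P)//14)].round(0).tolist())
    lid=(hsv[...,0]>12)&(hsv[...,0]<32)&(hsv[...,1]>110)&(W[...,2]>95)&(W[...,2]<115)
    print('lid',np.median(W[lid],0),lid.sum())
    sp=(W[...,2]>3)&(W[...,2]<40)&(W[...,0]>380)&(W[...,0]<545)&(W[...,1]>-160)&(W[...,1]<60)&(hsv[...,2]>90)
    P=W[sp]; print('spoon',P.min(0),P.max(0))
E
python3 m.py
```

```text
top 396 (((695.8967895507812, -1.1300506591796875), (263.4020690917969, 12.784355163574219), 77.82682037353516), [[661.9000244140625, -128.5], [674.4000244140625, -131.1999969482422], [729.9000244140625, 126.30000305175781], [717.4000244140625, 129.0]])
plate yaw -0.21891947 694.6972 -4.407931
base 1831 25.248920148950447 (((717.7076416015625, -14.300613403320312), (319.89013671875, 240.4985809326172), 78.10779571533203), [[567.0999755859375, -146.0], [802.4000244140625, -195.60000610351562], [868.2999877929688, 117.4000015258789], [633.0, 167.0]])
handle 85
[[556.0, -22.0, 204.0], [558.0, -20.0, 178.0], [562.0, -25.0, 235.0], [564.0, -23.0, 236.0], [568.0, -20.0, 232.0], [572.0, -28.0, 239.0], [575.0, -28.0, 237.0], [578.0, -26.0, 238.0], [581.0, -26.0, 239.0], [586.0, -34.0, 240.0], [589.0, -29.0, 240.0], [591.0, -40.0, 246.0], [593.0, -32.0, 248.0], [595.0, -23.0, 239.0], [598.0, -24.0, 161.0]]
lid [ 534.34222229 -283.44754495  104.03096416] 80
spoon [ 388.59607008 -159.76172716    3.01020507] [449.14551074 -22.73235221  23.14352576]
scene 403 (((696.7958374023438, -2.728530883789
[... 305 characters left out ...]
.7421875), (326.055908203125, 240.14108276367188), 78.00376892089844), [[566.7000122070312, -152.3000030517578], [801.5999755859375, -202.1999969482422], [869.4000244140625, 116.80000305175781], [634.5, 166.6999969482422]])
handle 140
[[558.0, -24.0, 168.0], [562.0, -19.0, 191.0], [563.0, -21.0, 217.0], [564.0, -25.0, 192.0], [566.0, -21.0, 227.0], [567.0, -21.0, 184.0], [567.0, -24.0, 218.0], [569.0, -21.0, 237.0], [571.0, -32.0, 236.0], [574.0, -33.0, 237.0], [578.0, -27.0, 237.0], [583.0, -28.0, 239.0], [589.0, -28.0, 238.0], [595.0, -33.0, 246.0]]
lid [ 176.63856428 -278.76944431  100.94291346] 658
spoon [ 393.06670901 -159.76404924    3.00739832] [532.30506075 -27.49036622  21.5761731 ]
```

```bash
cat >> h.py <<'E'
from scipy.spatial.transform import Rotation as R
yaw=-0.2085
def rot(a): return np.array([[np.cos(a),-np.sin(a)],[np.sin(a),np.cos(a)]])
O=rot(yaw)@[674.5,134.3]
H=O+rot(yaw)@[0,140]
def handle(th): return H+rot(yaw-th)@[-107,-190]
def tooldown(y): return R.from_euler('xyz',[np.pi,0,y])
def rel(p0,R0,p,Rt):
    return (R0.inv().apply(np.asarray(p)-p0)/10).round(2).tolist(),(R0.inv()*Rt).as_rotvec().round(3).tolist()
E
python3 - <<'E'
from m import *
from h import *
for n in("top","scene"):
    z=np.load(n+".npz"); W=pts(n,z['d']); hsv=cv2.cvtColor(z['p'],cv2.COLOR_RGB2HSV)
    m=(W[...,1]>180)&(W[...,1]<420)&(W[...,0]>530)&(W[...,0]<800)&(W[...,2]>30)&(W[...,2]<60)
    P=W[m];print(n,'billet',len(P),np.median(P[:,2]),rect(P))
print(O,H,handle(.075))
for th in (1.2,1.3,1.4,1.5,1.6,1.7):
    print(th,[ (H+rot(yaw-th)@c).round(0) for c in([0,0],[-72,0],[-72,-235],[0,-235])],handle(th).round(0))
E
```

```text
top billet 796 38.79154309919272 (((690.7302856445312, 359.2265930175781), (48.94902038574219, 190.00762939453125), 77.6116943359375), [[592.7000122070312, 355.70001220703125], [778.2999877929688, 314.8999938964844], [788.7999877929688, 362.70001220703125], [603.2000122070312, 403.5]])
scene billet 1547 38.22596803745682 (((691.1363525390625, 357.37872314453125), (47.39711380004883, 190.01473999023438), 77.90914916992188), [[593.2999877929688, 354.1000061035156], [779.0999755859375, 314.29998779296875], [789.0, 360.70001220703125], [603.2000122070312, 400.5]])
[687.69112786  -8.22512355] [716.67009459 128.74282704] [560.79493535 -23.74302388]
1.2 [array([717., 129.]), array([705., 200.]), array([473., 162.]), array([485.,  91.])] [512. 204.]
1.3 [array([717., 129.]), array([712., 201.]), array([478., 186.]), array([482., 114.])] [520. 224.]
1.4 [array([717., 129.]), array([719., 201.]), array([485., 210.]), array([482., 138.])] [531. 243.]
1.5 [array([717., 129.]), array([727., 200.]), array([494., 232.]), array([484., 161.])] [543. 261.]
1.6 [array([717., 129.]), array([734., 199.]), array([505., 254.]), array([488., 184.])] [557. 277.]
1.7 [array([717., 129.]), array([741., 197.]), array([519., 275.]), array([495., 207.])] [573. 293.]
```

```bash
python3 - <<'E'
from h import *
from rig import readout
s=readout.sense()
p0=np.array([224.1,-583.4,231.3]);R0=tooldown(.3668)
h=handle(.075)
print(rel(p0,R0,[224,-583,330],R0)); print(rel(p0,R0,[*h,330],tooldown(yaw-.075+np.pi)))
E
```

```text
([0.01, -0.04, -9.87], [0.0, 0.0, 0.0])
([51.5, -40.17, -9.87], [-0.0, 0.0, -2.491])
```

Request:
play_rows([
  [0,[0,0,-4],[0,0,0]],
  [0,[0,0,-8],[0,0,0]],
  [0,[3,-2.3,-9.9],[0,0,-0.1]],
  [0,[6,-4.7,-9.9],[0,0,-0.2]],
  [0,[9,-7,-9.9],[0,0,-0.3]],
  [0,[12,-9.4,-9.9],[0,0,-0.4]],
  [0,[15,-11.7,-9.9],[0,0,-0.5]],
  [0,[18,-14,-9.9],[0,0,-0.6]],
  [0,[21,-16.4,-9.9],[0,0,-0.7]],
  [0,[24,-18.7,-9.9],[0,0,-0.8]],
  [0,[27,-21,-9.9],[0,0,-0.9]],
  [0,[30,-23.4,-9.9],[0,0,-1.0]],
])

```text
clock: 1.1
eef_pos: [420.7, -255.7, 330.2]
tcp_rot: [-3.142, -0.0, 1.372]
contact_force: [-0.2, -1.2, -0.2]
opening: 1.001
```

```bash
cat > st.py <<'E'
from h import *
from rig import readout
s=readout.sense()
for k in('clock','qpos','eef_pos','tcp_rot','contact_force','wrist_torque','opening'): print(k,np.round(s[k],3))
p0=s['eef_pos'];R0=R.from_euler('xyz',s['tcp_rot'])
E
python3 - <<'E'
from st import *
p0=np.array([224.1,-583.4,231.3]);R0=tooldown(.3668)
p1=p0+R0.apply([300,-234,-99]);R1=R0*R.from_rotvec([0,0,-1.0])
h=handle(.075)
print(p1,R1.as_euler('xyz'),rel(p1,R1,[*h,330],tooldown(yaw-.075+np.pi)))
E
```

```text
clock 1.1
qpos [-0.549  0.056  1.785 -0.     1.301 -0.35 ]
eef_pos [ 420.725 -255.663  330.169]
tcp_rot [-3.142 -0.     1.372]
contact_force [-0.199 -1.178 -0.16 ]
wrist_torque [-0.013 -0.016 -0.029]
opening 1.001
[ 420.22446954 -257.37669953  330.3       ] [3.14159265e+00 2.22044605e-16 1.36680000e+00] ([25.73, 9.03, 0.03], [-0.0, 0.0, -1.491])
```

Request:
play_rows([
  [0,[3,1,0],[0,0,-0.12]],
  [0,[6,2.1,0],[0,0,-0.24]],
  [0,[9,3.1,0],[0,0,-0.36]],
  [0,[12,4.2,0],[0,0,-0.48]],
  [0,[15,5.2,0],[0,0,-0.6]],
  [0,[18,6.3,0],[0,0,-0.72]],
  [0,[21,7.4,0],[0,0,-0.84]],
  [0,[24,8.4,0],[0,0,-0.96]],
  [0,[25.7,9.0,0],[0,0,-1.08]],
  [0,[25.7,9.0,0],[0,0,-1.2]],
  [0,[25.7,9.0,0],[0,0,-1.3]],
  [0,[25.7,9.0,0],[0,0,-1.4]],
])

```text
clock: 2.1
eef_pos: [560.4, -23.3, 329.7]
tcp_rot: [-3.141, -0.001, 2.773]
contact_force: [-0.4, 0.2, -0.8]
opening: 0.998
```

Request:
play_rows([
  [0,[0,0,0],[0,0,-0.09]],
  [0,[0,0,0],[0,0,-0.09]],
  [0,[0,0,0],[0,0,-0.09]],
])

```text
clock: 2.35
eef_pos: [560.3, -23.9, 330.0]
tcp_rot: [-3.141, -0.001, 2.854]
contact_force: [0.4, -1.0, -0.3]
opening: 1.001
```

```bash
python3 - <<'E'
from st import *
from rig import grab_frame
h=handle(.075)
print(h,yaw-.075+np.pi,rel(p0,R0,[*h,195],tooldown(yaw-.075+np.pi)))
for n,(a,b,c,d) in {"top":(240,90,420,215),"scene":(210,90,380,250)}.items():
    p,_=grab_frame(n); im=p[b:d,a:c,::-1]; s=min(800/(c-a),600/(d-b)); cv2.imwrite(f"pics/{n}1.png",cv2.resize(im,None,fx=s,fy=s,interpolation=cv2.INTER_CUBIC))
E
```

```text
clock 2.35
qpos [-0.045  0.172  1.653 -0.     1.317 -1.329]
eef_pos [560.306 -23.946 329.992]
tcp_rot [-3.141e+00 -1.000e-03  2.854e+00]
contact_force [ 0.404 -1.03  -0.297]
wrist_torque [-0.008 -0.009  0.024]
opening 1.001
[560.79493535 -23.74302388] 2.858092653589793 ([-0.05, 0.04, 13.5], [-0.0, -0.001, -0.004])
```

View pics/scene1.png

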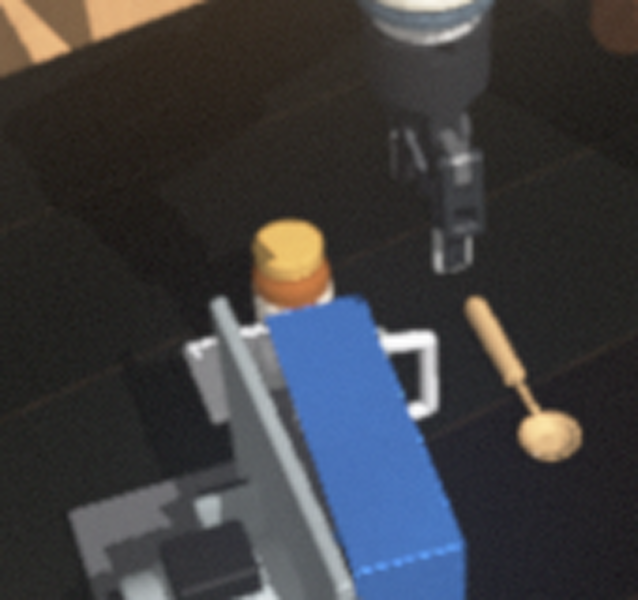

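The zoomed scene view shows the open gripper directly above the D-handle, whose bar is at about (430, 375), with one finger at (450, 250). I'll descend now.

Request:
play_rows([
  [0,[0,0,3],[0,0,0]],
  [0,[0,0,6],[0,0,0]],
  [0,[0,0,8],[0,0,0]],
  [0,[0,0,10],[0,0,0]],
  [0,[0,0,11.5],[0,0,0]],
  [0,[0,0,12.5],[0,0,0]],
  [0,[0,0,13.5],[0,0,0]],
  [0,[0,0,13.5],[0,0,0]],
])

```text
clock: 3.12
eef_pos: [559.7, -24.0, 193.7]
tcp_rot: [-3.141, -0.002, 2.856]
contact_force: [-0.1, -0.8, -0.1]
opening: 0.999
```

Request:
play_rows([
  [255,[0,0,0],[0,0,0]],
  [255,[0,0,0],[0,0,0]],
  [255,[0,0,0],[0,0,0]],
  [255,[0,0,0],[0,0,0]],
  [255,[0,0,0],[0,0,0]],
  [255,[0,0,0],[0,0,0]],
  [255,[0,0,0],[0,0,0]],
  [255,[0,0,0],[0,0,0]],
  [255,[0,0,0],[0,0,0]],
  [255,[0,0,0],[0,0,0]],
], squeeze=30)

```text
clock: 3.95
eef_pos: [559.4, -25.0, 195.6]
tcp_rot: [-3.139, -0.002, 2.857]
contact_force: [-5.0, -5.9, 5.1]
opening: 0.132
```

```bash
python3 - <<'E'
from st import *
from rig import grab_frame
p0=np.array([560.3,-24,195]);R0=tooldown(2.856)
for i in range(1,13):
    th=.075+.05*i; print(rel(p0,R0,[*handle(th),195],tooldown(yaw-th+np.pi)))
p,_=grab_frame("scene"); cv2.imwrite("pics/scene2.png",cv2.resize(p[90:250,210:380,::-1],None,fx=3.7,fy=3.7,interpolation=cv2.INTER_CUBIC))
E
```

```text
clock 3.95
qpos [-0.046  0.292  1.808 -0.002  1.044 -1.331]
eef_pos [559.361 -24.998 195.607]
tcp_rot [-3.139e+00 -2.000e-03  2.857e+00]
contact_force [-4.969 -5.883  5.054]
wrist_torque [-0.724  0.829  0.029]
opening 0.132
([0.9, 0.6, 0.0], [-0.0, -0.0, 0.048])
([1.81, 1.2, 0.0], [0.0, -0.0, 0.098])
([2.68, 1.85, 0.0], [0.0, -0.0, 0.148])
([3.53, 2.54, 0.0], [0.0, -0.0, 0.198])
([4.33, 3.27, 0.0], [0.0, -0.0, 0.248])
([5.11, 4.04, 0.0], [0.0, -0.0, 0.298])
([5.84, 4.85, 0.0], [0.0, -0.0, 0.348])
([6.53, 5.69, 0.0], [-0.0, -0.0, 0.398])
([7.17, 6.57, 0.0], [-0.0, -0.0, 0.448])
([7.77, 7.48, 0.0], [-0.0, -0.0, 0.498])
([8.33, 8.42, 0.0], [-0.0, -0.0, 0.548])
([8.84, 9.38, 0.0], [-0.0, -0.0, 0.598])
```

View pics/scene2.png

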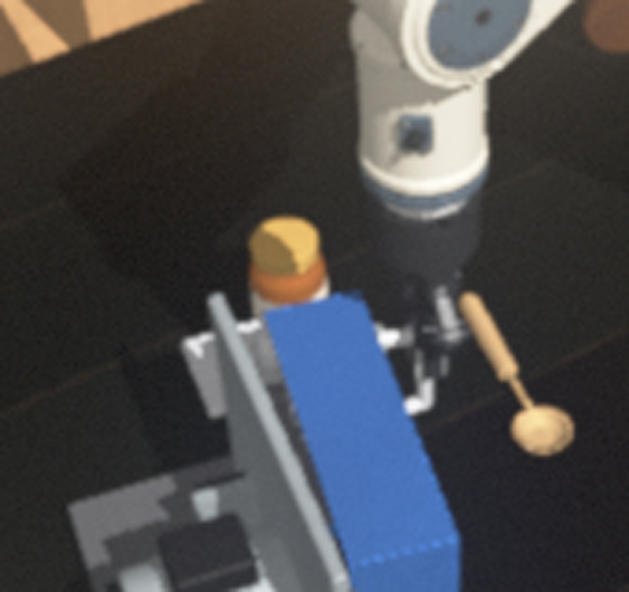

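The fingers have closed on the bar, with the opening at 0.132, or about 11 mm. Next I'll draw the cover open along the arc.

Request:
play_rows([
  [255,[0.9,0.6,0],[0,0,0.05]],
  [255,[1.8,1.2,0],[0,0,0.1]],
  [255,[2.7,1.85,0],[0,0,0.15]],
  [255,[3.5,2.55,0],[0,0,0.2]],
  [255,[4.35,3.25,0],[0,0,0.25]],
  [255,[5.1,4.05,0],[0,0,0.3]],
  [255,[5.85,4.85,0],[0,0,0.35]],
  [255,[6.5,5.7,0],[0,0,0.4]],
  [255,[7.2,6.55,0],[0,0,0.45]],
  [255,[7.75,7.5,0],[0,0,0.5]],
  [255,[8.35,8.4,0],[0,0,0.55]],
  [255,[8.85,9.4,0],[0,0,0.6]],
])

```text
clock: 5.0
eef_pos: [501.8, 91.4, 195.6]
tcp_rot: [3.141, 0.0, 2.254]
contact_force: [0.8, -1.9, -0.1]
opening: 0.129
```

```bash
python3 - <<'E'
from st import *
p0=np.array([560.3,-24,195]);R0=tooldown(2.856)
p0=p0+R0.apply([88.5,94,0]);R0=R0*R.from_rotvec([0,0,.6])
print(p0,handle(.675))
for i in range(1,13):
    th=.675+.08*i; print(th,rel(p0,R0,[*handle(th),195],tooldown(yaw-th+np.pi)))
E
```

```text
clock 5.0
qpos [ 0.177  0.215  1.913 -0.     1.014 -0.506]
eef_pos [501.762  91.414 195.606]
tcp_rot [3.141 0.    2.254]
contact_force [ 0.849 -1.932 -0.12 ]
wrist_torque [-0.049 -0.101  0.019]
opening 0.129
[501.86696331  91.12528055 195.        ] [501.92078617  90.90455897]
0.755 ([1.47, 0.9, 0.0], [-0.0, -0.0, 0.078])
0.8350000000000001 ([2.87, 1.93, 0.0], [-0.0, -0.0, 0.158])
0.915 ([4.2, 3.07, 0.0], [-0.0, -0.0, 0.238])
0.9950000000000001 ([5.42, 4.31, 0.0], [-0.0, -0.0, 0.318])
1.0750000000000002 ([6.55, 5.64, 0.0], [-0.0, -0.0, 0.398])
1.155 ([7.56, 7.06, 0.0], [-0.0, -0.0, 0.478])
1.235 ([8.46, 8.56, 0.0], [-0.0, -0.0, 0.558])
1.315 ([9.23, 10.12, 0.0], [-0.0, -0.0, 0.638])
1.395 ([9.88, 11.74, 0.0], [-0.0, -0.0, 0.718])
1.475 ([10.39, 13.41, 0.0], [-0.0, -0.0, 0.798])
1.5550000000000002 ([10.77, 15.11, 0.0], [-0.0, -0.0, 0.878])
1.635 ([11.02, 16.84, 0.0], [-0.0, -0.0, 0.958])
```

Request:
play_rows([
  [255,[1.5,0.9,0],[0,0,0.08]],
  [255,[2.9,1.95,0],[0,0,0.16]],
  [255,[4.2,3.05,0],[0,0,0.24]],
  [255,[5.4,4.3,0],[0,0,0.32]],
  [255,[6.55,5.65,0],[0,0,0.4]],
  [255,[7.55,7.05,0],[0,0,0.48]],
  [255,[8.45,8.55,0],[0,0,0.56]],
  [255,[9.25,10.1,0],[0,0,0.64]],
  [255,[9.9,11.75,0],[0,0,0.72]],
  [255,[10.4,13.4,0],[0,0,0.8]],
  [255,[10.8,15.1,0],[0,0,0.88]],
  [255,[11,16.85,0],[0,0,0.96]],
])

```text
clock: 6.0
eef_pos: [564.7, 282.3, 195.6]
tcp_rot: [3.138, 0.001, 1.294]
contact_force: [8.5, -9.5, 0.5]
opening: 0.131
```

Request:
play_rows([
  [255,[0,0,0],[0,0,0]],
  [255,[0,0,0],[0,0,0]],
  [255,[0,0,0],[0,0,0]],
])

```text
clock: 6.25
eef_pos: [564.7, 282.3, 195.7]
tcp_rot: [3.138, 0.0, 1.297]
contact_force: [7.2, -5.7, -1.8]
opening: 0.128
```

```bash
python3 - <<'E'
from st import *
from rig import grab_frame
for n in("top","scene"):
    p,_=grab_frame(n); cv2.imwrite(f"pics/{n}3.png",p[:,:,::-1])
E
```

```text
clock 6.25
qpos [ 0.463  0.395  1.655 -0.003  1.089  0.738]
eef_pos [564.675 282.278 195.673]
tcp_rot [3.138 0.    1.297]
contact_force [ 7.221 -5.709 -1.809]
wrist_torque [-0.715 -0.924  0.074]
opening 0.128
```

View pics/scene3.png

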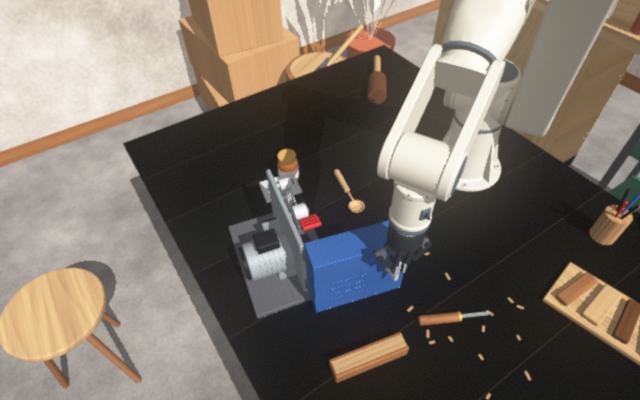

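The scene view shows the cover swung out about square to the machine, and the red pad is exposed at (311, 222). I'll let go of the handle and lift.

Request:
play_rows([
  [0,[0,0,0],[0,0,0]],
  [0,[0,0,0],[0,0,0]],
  [0,[0,0,0],[0,0,0]],
  [0,[0,0,0],[0,0,0]],
  [0,[0,0,0],[0,0,0]],
  [0,[0,0,0],[0,0,0]],
  [0,[0,0,-2],[0,0,0]],
  [0,[0,0,-5],[0,0,0]],
  [0,[0,0,-8],[0,0,0]],
  [0,[0,0,-11],[0,0,0]],
  [0,[0,0,-13.5],[0,0,0]],
  [0,[0,0,-13.5],[0,0,0]],
])

```text
clock: 7.35
eef_pos: [564.7, 284.1, 336.5]
tcp_rot: [3.135, -0.006, 1.297]
contact_force: [0.5, 0.3, 0.1]
opening: 1.001
```

```bash
python3 - <<'E'
from st import *
from m import rect
from rig import grab_frame
pad=O+rot(yaw)@[-40,68]
print('pad pred',pad, rel(p0,R0,[*pad,329],tooldown(1.3623)))
for n in("top","scene"):
    p,d=grab_frame(n); cv2.imwrite(f"pics/{n}4.png",p[:,:,::-1])
    W=pts(n,d); hsv=cv2.cvtColor(p,cv2.COLOR_RGB2HSV)
    red=((hsv[...,0]<6)|(hsv[...,0]>174))&(hsv[...,1]>150)&(W[...,0]>600)&(W[...,0]<760)&(W[...,2]>215)&(W[...,2]<235)&(abs(W[...,1]-65)<50)
    P=W[red]; print(n,len(P),P.mean(0),rect(P))
    blue=(abs(hsv[...,0].astype(int)-110)<12)&(hsv[...,1]>120)&(W[...,2]>235)&(W[...,2]<255)
    r=rect(W[blue]);print(r)
E
```

```text
clock 7.35
qpos [0.464 0.282 1.5   0.    1.352 0.738]
eef_pos [564.655 284.067 336.471]
tcp_rot [ 3.135 -0.006  1.297]
contact_force [0.504 0.314 0.089]
wrist_torque [ 0.028 -0.003 -0.035]
opening 1.001
pad pred [662.63292582  66.58187152] ([-18.29, 15.31, 0.74], [0.007, -0.006, -0.065])
top 217 [662.46687475  65.29718022 222.83888142] (((662.5878295898438, 65.30621337890625), (37.2921257019043, 45.372314453125), 78.71343231201172), [[636.7000122070312, 51.5], [681.2000122070312, 42.599998474121094], [688.5, 79.19999694824219], [644.0, 88.0]])
(((614.3489990234375, 194.99349975585938), (73.16297149658203, 234.56527709960938), 74.25720977783203), [[491.5, 191.60000610351562], [717.2999877929688, 128.0], [737.2000122070312, 198.39999389648438], [511.3999938964844, 262.0]])
scene 222 [664.73113953  66.91473448 222.73488896] (((664.2977294921875, 63.316043853759766), (39.96216583251953, 46.34416198730469), 80.95893096923828), [[638.2999877929688, 47.20000076293945], [684.0, 39.900001525878906], [690.2999877929688, 79.4000015258789], [644.5999755859375, 86.69999694824219]])
(((614.8656005859375, 192.8069610595703), (74.31876373291016, 235.3838348388672), 74.19263458251953), [[491.5, 189.10000610351562], [718.0, 125.0], [738.2000122070312, 196.5], [511.70001220703125, 260.6000061035156]])
```

View pics/top4.png

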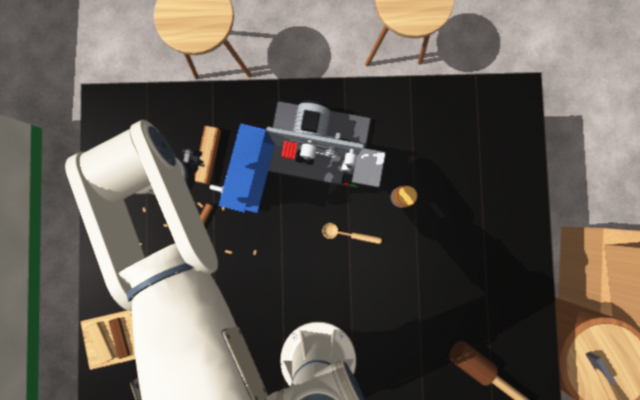

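Request:
play_rows([
  [255,[-3,2.5,0],[0,0,0]],
  [255,[-6,5,0],[0,0,0]],
  [255,[-9,7.5,0],[0,0,-0.03]],
  [255,[-12,10,0],[0,0,-0.06]],
  [255,[-15,12.5,0.5],[0.006,-0.006,-0.06]],
  [255,[-18.3,15.3,0.7],[0.006,-0.006,-0.065]],
  [255,[-18.3,15.3,0.7],[0.006,-0.006,-0.065]],
  [255,[-18.3,15.3,0.7],[0.006,-0.006,-0.065]],
  [255,[-18.3,15.3,4],[0.006,-0.006,-0.065]],
  [255,[-18.3,15.3,6.5],[0.006,-0.006,-0.065]],
  [255,[-18.3,15.3,8],[0.006,-0.006,-0.065]],
  [255,[-18.3,15.3,8],[0.006,-0.006,-0.065]],
])

```text
clock: 8.45
eef_pos: [657.3, 66.6, 245.4]
tcp_rot: [-3.128, 0.008, 1.363]
contact_force: [-0.5, -0.3, -1.1]
opening: -0.001
```

```bash
python3 - <<'E'
from st import *
from rig import grab_frame
pad=O+rot(yaw)@[-40,69]
print('pad',pad, rel(p0,R0,[*pad,230],tooldown(1.3623)))
p,_=grab_frame("scene"); cv2.imwrite("pics/scene5.png",cv2.resize(p[90:250,230:400,::-1],None,fx=3.7,fy=3.7,interpolation=cv2.INTER_CUBIC))
E
```

```text
clock 8.45
qpos [ 0.1    0.404  1.525 -0.003  1.228  0.309]
eef_pos [657.32   66.556 245.446]
tcp_rot [-3.128  0.008  1.363]
contact_force [-0.49  -0.3   -1.127]
wrist_torque [-0.022  0.028 -0.029]
opening -0.001
pad [662.83991844  67.56021402] ([0.22, 0.54, 1.54], [-0.014, 0.008, 0.001])
```

View pics/scene5.png

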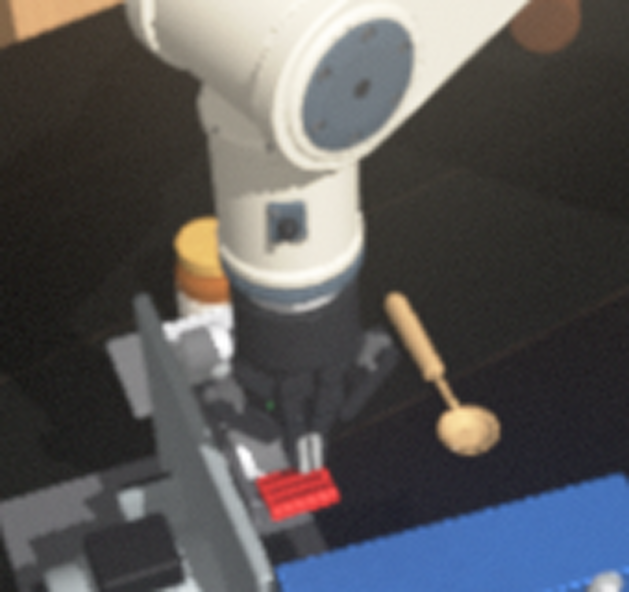

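```bash
python3 - <<'E'
from st import *
from rig import grab_frame
p,d=grab_frame("scene"); W=pts("scene",d)
L=R0.inv().apply((W.reshape(-1,3)-p0))
m=(abs(L[:,0])<45)&(abs(L[:,1])<80)&(L[:,2]>-130)&(L[:,2]<5)
L=L[m]
for h in range(0,125,5):
    q=L[(-L[:,2]>=h)&(-L[:,2]<h+5)]
    if len(q): print(h,len(q),'y',np.percentile(q[:,1],[0,5,95,100]).round(0),'x',np.percentile(q[:,0],[5,95]).round(0))
print(R0.as_matrix().round(2)[:, 1])
E
```

```text
clock 8.5
qpos [ 0.1    0.403  1.522 -0.003  1.23   0.309]
eef_pos [658.521  66.555 247.866]
tcp_rot [-3.131  0.007  1.363]
contact_force [ 0.18  -0.011  0.075]
wrist_torque [-0.012  0.016  0.054]
opening -0.001
0 4 y [-6. -6.  1.  2.] x [10. 11.]
5 9 y [-6. -5. 10. 10.] x [ 6. 12.]
10 20 y [-13. -10.  13.  13.] x [-0. 12.]
15 16 y [-13. -13.  13.  13.] x [ 2. 12.]
20 20 y [-13. -12.  13.  13.] x [ 4. 11.]
25 11 y [-13. -11.  12.  13.] x [ 1. 12.]
30 19 y [-14. -13.  13.  14.] x [ 6. 12.]
35 10 y [-5. -4.  9. 14.] x [-1. 12.]
40 21 y [-21. -17.  16.  18.] x [ 6. 14.]
45 40 y [-33. -29.  28.  32.] x [-5. 13.]
50 60 y [-33. -30.  28.  36.] x [-7. 14.]
55 70 y [-40. -35.  34.  41.] x [-8. 14.]
60 37 y [-43. -40.  39.  45.] x [-8. 16.]
65 48 y [-48. -42.  42.  45.] x [-7. 18.]
70 63 y [-52. -49.  47.  50.] x [-2. 17.]
75 46 y [-55. -49.  51.  54.] x [ 2. 18.]
80 67 y [-61. -53.  55.  58.] x [ 5. 18.]
85 75 y [-61. -57.  60.  61.] x [ 2. 18.]
90 115 y [-60. -58.  59.  61.] x [-11.  19.]
95 81 y [-55. -51.  51.  54.] x [-3. 21.]
100 62 y [-47. -39.  46.  49.] x [-2. 20.]
105 48 y [-39. -34.  41.  43.] x [ 1. 20.]
110 30 y [-41. -39.  40.  42.] x [-5. 12.]
115 16 y [-36.  11.  38.  39.] x [-0. 12.]
120 6 y [-37. -19.  38.  38.] x [-5. 10.]
[ 0.98 -0.21 -0.01]
```

Request:
play_rows([
  [255,[0,0,0],[0,0,0]],
  [255,[0,0,0],[0,0,0]],
  [255,[0,0,0],[0,0,0]],
  [255,[0,0,0],[0,0,0]],
])

```text
clock: 8.88
eef_pos: [660.8, 65.5, 251.3]
tcp_rot: [-3.137, 0.005, 1.362]
contact_force: [0.1, 0.2, 0.6]
opening: 0.002
```

```bash
python3 - <<'E'
from st import *
pad=O+rot(yaw)@[-42,69]
print('pad',pad, rel(p0,R0,[*pad,232],tooldown(1.3623)))
E
```

```text
clock 8.883
qpos [ 0.098  0.4    1.518 -0.004  1.23   0.309]
eef_pos [660.784  65.517 251.287]
tcp_rot [-3.137  0.005  1.362]
contact_force [0.072 0.241 0.628]
wrist_torque [0.03  0.007 0.014]
opening 0.002
pad [660.88323343  67.97419926] ([0.25, -0.03, 1.93], [-0.005, 0.005, -0.0])
```

Request:
play_rows([
  [255,[0.25,0,1],[-0.005,0.005,0]],
  [255,[0.25,0,2],[-0.005,0.005,0]],
  [255,[0.25,0,2.4],[-0.005,0.005,0]],
  [255,[0.25,0,2.8],[-0.005,0.005,0]],
  [255,[0.25,0,3.2],[-0.005,0.005,0]],
  [255,[0.25,0,3.6],[-0.005,0.005,0]],
  [255,[0.25,0,4.0],[-0.005,0.005,0]],
  [255,[0.25,0,4.0],[-0.005,0.005,0]],
  [255,[0.25,0,4.0],[-0.005,0.005,0]],
  [255,[0.25,0,4.0],[-0.005,0.005,0]],
])

```text
clock: 9.72
eef_pos: [661.2, 68.6, 211.4]
tcp_rot: [-3.142, -0.001, 1.362]
contact_force: [-0.8, 4.4, 8.3]
opening: 0.004
```

```bash
python3 - <<'E'
from st import *
E
```

```text
clock 9.717
qpos [1.010e-01 4.320e-01 1.561e+00 1.000e-03 1.149e+00 3.090e-01]
eef_pos [661.247  68.589 211.446]
tcp_rot [-3.142e+00 -1.000e-03  1.362e+00]
contact_force [-0.755  4.407  8.317]
wrist_torque [ 0.724  0.27  -0.009]
opening 0.004
```

Request:
play_rows([
  [255,[0,0,0.3],[0,0,0]],
  [255,[0.1,0,0.6],[0,0,0]],
  [255,[0.1,0,0.9],[0,0,0]],
  [255,[0.1,0,1.2],[0,0,0]],
  [255,[0.2,0,1.5],[0,0,0]],
  [255,[0.2,0,1.7],[0,0,0]],
  [255,[0.2,0,1.7],[0,0,0]],
  [255,[0.2,0,1.7],[0,0,0]],
  [255,[0.2,0,1.7],[0,0,0]],
])

```text
clock: 10.47
eef_pos: [661.7, 69.5, 194.9]
tcp_rot: [3.141, 0.0, 1.362]
contact_force: [-2.5, -0.8, 10.1]
opening: -0.001
```

Request:
play_rows([
  [255,[0,0,0.1],[0,0,0]],
  [255,[0,0,0.2],[0,0,0]],
  [255,[0,0,0.2],[0,0,0]],
  [255,[0,0,0.2],[0,0,0]],
  [255,[0,0,0.2],[0,0,0]],
])

```text
clock: 10.88
eef_pos: [661.7, 69.6, 192.9]
tcp_rot: [3.141, 0.0, 1.362]
contact_force: [-2.5, 0.5, 11.7]
opening: -0.002
```

Request:
play_rows([
  [255,[0,0,0.1],[0,0,0]],
  [255,[0,0,0.1],[0,0,0]],
  [255,[0,0,0.1],[0,0,0]],
  [255,[0,0,0.1],[0,0,0]],
  [255,[0,0,0.1],[0,0,0]],
])

```text
clock: 11.3
eef_pos: [661.7, 69.6, 192.6]
tcp_rot: [3.141, 0.0, 1.362]
contact_force: [-4.4, 0.2, 15.5]
opening: -0.004
```

Request:
play_rows([
  [255,[0,0,0.1],[0,0,0]],
  [255,[0,0,0.1],[0,0,0]],
  [255,[0,0,0.1],[0,0,0]],
  [255,[0,0,0.1],[0,0,0]],
  [255,[0,0,0.1],[0,0,0]],
])

```text
clock: 11.72
eef_pos: [661.8, 69.5, 192.4]
tcp_rot: [3.14, 0.0, 1.362]
contact_force: [-6.8, -0.3, 21.9]
opening: -0.0
```

Request:
play_rows([
  [255,[0,0,0],[0,0,0]],
  [255,[0,0,0],[0,0,0]],
  [255,[0,0,0],[0,0,0]],
  [255,[0,0,0],[0,0,0]],
  [255,[0,0,0],[0,0,0]],
  [255,[0,0,0],[0,0,0]],
  [255,[0,0,0],[0,0,0]],
  [255,[0,0,0],[0,0,0]],
])

```text
clock: 12.38
eef_pos: [661.8, 69.5, 192.4]
tcp_rot: [3.14, 0.0, 1.362]
contact_force: [-7.4, -0.3, 21.1]
opening: 0.001
```

```bash
python3 - <<'E'
from st import *
from m import rect
from rig import grab_frame
p,d=grab_frame("scene"); cv2.imwrite("pics/scene6.png",cv2.resize(p[130:330,210:430,::-1],None,fx=3,fy=3,interpolation=cv2.INTER_CUBIC))
W=pts("scene",d); hsv=cv2.cvtColor(p,cv2.COLOR_RGB2HSV)
red=((hsv[...,0]<6)|(hsv[...,0]>174))&(hsv[...,1]>150)&(W[...,0]>600)&(W[...,0]<760)&(W[...,2]>180)&(W[...,2]<235)&(abs(W[...,1]-65)<50)
P=W[red]; q=(P[:,:2]-O)@rot(yaw); print(len(P),np.polyfit(q[:,1],P[:,2],1),np.median(P[:,2]),np.median(q,0))
blue=(abs(hsv[...,0].astype(int)-110)<12)&(hsv[...,1]>120)&(W[...,2]>240)&(W[...,2]<250)
print(rect(W[blue]))
a=np.load('scene.npz')['p'].astype(int)
dd=abs(a-p).sum(2)>90
for nm,(x,y,w,h) in dict(spoon=(330,165,40,50),knife=(415,308,80,20),billet=(325,330,90,55)).items(): print(nm,dd[y:y+h,x:x+w].sum())
E
```

```text
clock 12.383
qpos [ 1.030e-01  4.500e-01  1.577e+00 -1.000e-03  1.113e+00  3.120e-01]
eef_pos [661.779  69.518 192.448]
tcp_rot [3.14  0.    1.362]
contact_force [-7.439 -0.273 21.111]
wrist_torque [-0.214  1.2   -0.051]
opening 0.001
145 [-1.65380863e-01  2.02693092e+02] 190.0235472700333 [-27.45497723  78.34371987]
(((615.0054321289062, 193.53823852539062), (75.54893493652344, 235.70423889160156), 74.54251098632812), [[491.29998779296875, 188.5], [718.5, 125.69999694824219], [738.7000122070312, 198.5], [511.5, 261.3999938964844]])
spoon 35
knife 0
billet 0
```

View pics/scene6.png

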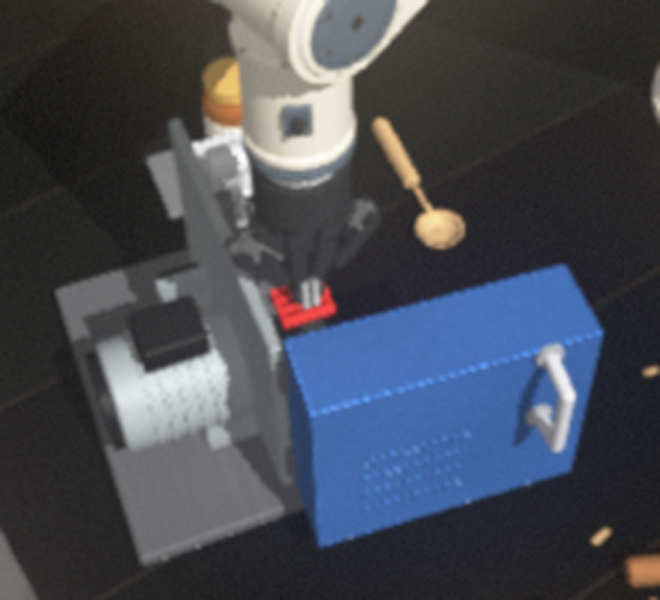

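The picture shows the fingers on the red pad at about (310, 300), with the pad tilted down, the cover wide open, and the spoon, jar and billet in place. I'm handing it in.

```bash
python3 -c "
from rig import r
print(r.sign_off())"
```

```text
the job is handed in; nothing more can be done
None
```

I opened the blue cover by its handle and pressed the red pad down to its stop. I handed the job in at about 12.4 s with the closed gripper still holding the pad down. Sign-off gave no verdict.

- **Cover:** the last picture puts it at about 1.64 rad open, against the 1.2 rad needed.
- **Pad:** the last millimetre or two of commanded push moved the fingers only about 0.5 mm, while the force rose from 12 to 21 N, so the lever is against its stop. The pad measured about 190 mm high and tilted 0.165 rad down. That is slightly steeper than the nominal 0.13 rad and within depth noise.
- **Force:** the wrist read about 21 N upwards plus 7 N sideways. I take the sideways part to be friction on the pad. I can't fully rule out a light touch on the frame plate, though the pictures showed clearance.
- **Other objects:** the image areas around the knife and billet did not change. The spoon's area showed 35 changed pixels, probably the arm's shadow, since the spoon looks unmoved. The jar I checked only by eye, and it is upright in the same place.

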